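# Change the load on an air drying plate

## Robot

A 7-joint arm with a two-finger parallel gripper is mounted at the origin on a cart in front of the work surface, level with it; the furniture and walls round the work are solid. World frame = base frame: x ahead of the robot, y to its left, z up, the work surface at z = 0. Lengths are in m, angles in rad, forces in N, time in s.
With the tool pointing down it reaches from about 0.425 to 1.025 m from the base axis. Payload 9.4 kg.
Tool frame: the origin (TCP) lies on the centre line of the jaws, within the pads' length; the fingertips stand 25 mm ahead of it and the grasp point (between the pads) lies 6 mm ahead of it; z points along the fingers, y is the direction in which the jaws open and shut (so a half turn about z gives the same grasp; the last joint's range is limited). The gripper opens to 85 mm and grips with 20 to 120 N. Pads are 22 mm wide; open, the fingers measure 114 mm over their backs; the gripper's body (76 mm by 85 mm) begins 54 mm behind the grasp point. The pads swing forward as they close: fully open they stand 13 mm farther back than shut.
Start: joints at [1.205, 0.599, -0.003, 1.599, 0.002, 0.943, -0.08], TCP at [0.206, -0.695, 0.256] pointing down, gripper open.
Joint ranges: [-2.57, 2.57], [-0.35, 1.97], [-1.29, 1.29], [0.11, 2.56], [-1.05, 4.19], [0.11, 1.86], [-2.63, 2.63]. Speed limits (rad/s): [2.22, 2.22, 3.01, 3.01, 3.14, 3.14, 3.14].

## Interface

Orientations are given as a unit quaternion [x, y, z, w].
In Python, from cell import status, camera, workorder gives the robot as it stands.
- The arm moves only by the shell command python3 -m crank 'ROWS' [OPENING] [FORCE]. ROWS is text: rows parted by semicolons, each of 6 numbers parted by spaces: the shift along the tool's x, y, z in m, then the turn, a rotation vector about the tool's x, y, z in degrees. In form: x y z ax ay az; .... A call has 1 to 5 rows; each row shifts and turns the commanded pose from where the row before left it, along the tool's axes as they then stand; what a row does not reach is not made up. A row lasts 1/10 s, in which the tool goes at most 50 mm and 8.59 degrees, less where a joint would pass 70% of its speed; a pose out of reach is approached as far as the arm can. A call with a gripper value outside its range is refused whole. OPENING is the opening, from -1 (shut) to 1 (fully open), set as the call begins (- or left out, the last holds). The fingers move at their own pace and stop on an object; FORCE is the grip in N (left out, the last holds). Time passes only in rows, so rows that do not move let the fingers close. It gives the time, the measured TCP pose, the force and the opening at its end, in the units of the state.
- status.get_state(): the state, without advancing time (a new reading comes with each control period).
- camera(name): name is "scene" or "top"; returns a dict with "image" (384x512x3 uint8, blue, green, red), "K" (3x3 intrinsics, pixels), "k1" (the pictures are not rectified: a ray, as slopes to the right and down, at radius r is drawn at 1 + k1 r^2 times it, then the intrinsics apply), "R" (3x3) and "t" (3): a world point X has camera coordinates R X + t. Camera axes: x right, y down, z forward; pixel columns grow to the right and rows downward; lengths in m; the calibration is good to about 2 mm. A picture is of the moment at which its call begins. There is no depth.
- workorder.hand_in(): hands the job in, once; it reports no verdict.
The state is a dict: "t": time; "q": joint angles; "qd": joint speeds; "joint_torque": joint torques, N m; "tcp_pos": TCP position; "tcp_rot": TCP orientation; "wrist_force": force on the tool from outside, world axes, zero at the start; "ft_torque": the same for the moment, N m; "gripper_width": opening from 0.0 (shut) to 1.0 (fully open).
Only numpy, scipy, OpenCV 4.12 (cv2) and the standard library are available. Lean on these libraries where they do the work, as an engineer would, in place of code of your own. Each camera call takes 0.05 s, during which the arm holds its last target. There are 200 camera calls.

## Task

The glassware on the drying plate is dry: first shut the air valve by turning its lever square to the pipe, up to its stop. With the air off, clear the plate, putting every vial in the rectangular tray and every rubber stopper in the round dish, and only then stand the small beaker upright well inside the plate's lip. Finally open the valve again, lever along the pipe up to its stop; leave the dropper bottle, tape and pen where they are.

Things in the scene. Friction and masses are not known exactly. Their poses are not given: they have to be found in the camera images.
- dryer: (all sizes in mm) fixed flat metal drying plate, 170 (own x) by 200 (own y), a perforated top surface 28 above the bench, with a lip 4 wide and 5 high above that surface round the edge. Origin: centre of its underside, on the bench; z up. An air pipe leaves its +y side at 16 above the bench; the ball valve stands in that pipe with its vertical stem at own (0, +165), and the pipe goes down into a bench flange at own (0, +228).
- cock (a joint): lever of the ball valve, turning about a vertical stem; 0 = shut (lever square to the pipe, pointing along the plate's own -x), 1.571 = open (lever along the pipe, pointing along the plate's own +y). Seen from above it turns clockwise as the value grows. Hard stops at 0 and 1.571. It stays where it is left; about 4 N at 55 mm from the stem turns it.
- cock_axis (a point): point on the stem's axis at the lever's mid-height, 89 mm above the bench (sizes in mm). The lever bar is 12 thick and 16 high (81 to 97 above the bench) and reaches 80 from the axis; below its outer part it is free down to the pipe, whose top lies 24 above the bench (30 at the valve body, 26 at the flange fitting).
- cock_grip (a point): point in the middle of the lever bar, 55 mm out from the axis at mid-height; it moves with the lever.
- tray: fixed rectangular open metal tray, in mm 120 (own x) by 140 (own y), 35 high, wall and floor 3. Origin: centre of its underside, on the bench. For the vials.
- dish: fixed round open white dish, in mm outside diameter 104 at the foot and 120 at the rim, 40 high, wall 4, floor 5. Origin: centre of its underside, on the bench. For the stoppers. Behind and to the right of tray and dish stands a fixed white box-shaped instrument, 190 mm high, filling world x 0.52 to 0.76 m, y -0.46 to -0.18 m; carry things past its front-left corner, not over it.
- beaker: small glass beaker, body 40 mm across, rim 46 with a spout on its own +y side (51 there), 58 high, 35 to 50 g. Origin: centre of its underside, z up. Starts upright on the bench in front of the plate, its own x axis roughly along the bench (left-right).
- dropper_bottle: amber dropper bottle 33 mm across, 106 mm high, standing on the bench behind the plate; origin at its underside. Not to be moved.
- tape: roll of tape lying flat, 52 mm across, 19 mm high, on the bench behind the plate; origin at its underside. Not to be moved.
- pen: black marker pen 134 mm long (own y), 13 mm thick, lying on the bench front left; origin at its underside centre. Not to be moved.
- vial_a: sample vial, a clear cylinder with screw cap, diameter 25 mm, height 50 mm, 18 g; one or two of the three may be missing. Origin at the centre of its underside, z up through the cap. Starts standing on the drying plate.
- vial_b: sample vial, a clear cylinder with screw cap, diameter 25 mm, height 50 mm, 18 g; one or two of the three may be missing. Origin at the centre of its underside, z up through the cap. Starts standing on the drying plate.
- vial_c: sample vial, a clear cylinder with screw cap, diameter 25 mm, height 50 mm, 18 g; one or two of the three may be missing. Origin at the centre of its underside, z up through the cap. Starts standing on the drying plate.
- stopper_a: red rubber stopper, a slightly tapered plug, 32 mm at the wide foot and a few mm narrower at the top, height 26 mm, 18 g; one may be missing. Origin at the centre of its wide underside, z up. Starts standing on the drying plate.
- stopper_c: red rubber stopper, a slightly tapered plug, 32 mm at the wide foot and a few mm narrower at the top, height 26 mm, 18 g; one may be missing. Origin at the centre of its wide underside, z up. Starts standing on the drying plate.
- stopper_b: red rubber stopper, a slightly tapered plug, 26 mm at the wide foot and a few mm narrower at the top, height 24 mm, 18 g; one may be missing. Origin at the centre of its wide underside, z up. Starts standing on the drying plate.

How it is judged:
On the way, in this order (a step that is already met when the one before it is completed fails the run):
1. the air valve is shut (lever within 0.12 rad of its shut stop) (value of joint cock below 0.12 rad), for 0.2 s.
2. with the valve shut, every vial is in the tray and every stopper in the dish, at rest (value of joint cock below 0.12 rad and x of vial_a in the frame of tray between -0.06 and 0.06 m and y of vial_a in the frame of tray between -0.07 and 0.07 m and z of vial_a in the frame of tray between -0.005 and 0.042 m and linear speed of each of vial_a, vial_b, vial_c, stopper_a, stopper_b, stopper_c below 0.05 m/s and x of vial_b in the frame of tray between -0.06 and 0.06 m and y of vial_b in the frame of tray between -0.07 and 0.07 m and z of vial_b in the frame of tray between -0.005 and 0.042 m and x of vial_c in the frame of tray between -0.06 and 0.06 m and y of vial_c in the frame of tray between -0.07 and 0.07 m and z of vial_c in the frame of tray between -0.005 and 0.042 m and horizontal distance between each of stopper_a, stopper_b, stopper_c and dish below 0.058 m and z of stopper_a in the frame of dish between -0.005 and 0.045 m and z of stopper_b in the frame of dish between -0.005 and 0.045 m and z of stopper_c in the frame of dish between -0.005 and 0.045 m), for 0.2 s.
3. with the valve still shut, the beaker stands upright on the drying plate, inside the lip (value of joint cock below 0.12 rad and x of beaker in the frame of dryer between -0.064 and 0.064 m and y of beaker in the frame of dryer between -0.08 and 0.08 m and z of beaker in the frame of dryer between 0.022 and 0.04 m and angle between beaker's own z axis and vertical below 0.15 rad and linear speed of beaker below 0.05 m/s), for 0.2 s.
At the end, for the whole second after the job is handed in: Lever above 1.45 rad (open). Every vial in the tray (origin inside its walls, under 42 mm up), every stopper in the dish (origin within 58 mm of its centre, under 45 mm up). Beaker on the plate, tilt under 0.15 rad, centre within 64 mm (plate x) and 80 mm (plate y) of its centre. All at rest (value of joint cock above 1.45 rad and x of vial_a in the frame of tray between -0.06 and 0.06 m and y of vial_a in the frame of tray between -0.07 and 0.07 m and z of vial_a in the frame of tray between -0.005 and 0.042 m and linear speed of each of vial_a, vial_b, vial_c, stopper_a, stopper_b, stopper_c, beaker below 0.05 m/s and x of vial_b in the frame of tray between -0.06 and 0.06 m and y of vial_b in the frame of tray between -0.07 and 0.07 m and z of vial_b in the frame of tray between -0.005 and 0.042 m and x of vial_c in the frame of tray between -0.06 and 0.06 m and y of vial_c in the frame of tray between -0.07 and 0.07 m and z of vial_c in the frame of tray between -0.005 and 0.042 m and horizontal distance between each of stopper_a, stopper_b, stopper_c and dish below 0.058 m and z of stopper_a in the frame of dish between -0.005 and 0.045 m and z of stopper_b in the frame of dish between -0.005 and 0.045 m and z of stopper_c in the frame of dish between -0.005 and 0.045 m and x of beaker in the frame of dryer between -0.064 and 0.064 m and y of beaker in the frame of dryer between -0.08 and 0.08 m and z of beaker in the frame of dryer between 0.022 and 0.04 m and angle between beaker's own z axis and vertical below 0.15 rad); the robot touches nothing.
It fails at once if the dropper bottle is moved by more than 3 cm (distance of dropper_bottle from where it was at the start of the episode above 0.03 m).
It fails at once if the tape is moved by more than 3 cm (distance of tape from where it was at the start of the episode above 0.03 m).
It fails at once if the pen is moved by more than 3 cm (distance of pen from where it was at the start of the episode above 0.03 m).
Of vial_a, vial_b, vial_c only 1 to 3 are there at a start; the rules pass over those that are not, and their reading is None.
Of stopper_a, stopper_b, stopper_c only 2 to 3 are there at a start; the rules pass over those that are not, and their reading is None.
At some moment in a run one of stopper_a, stopper_b, stopper_c may be knocked a few centimetres aside while the robot is not near it.
Once in a run the grip may slacken for a moment while it holds something.
It also fails if it takes over 210 s, if anything falls off the work surface, if the arm or the gripper's body presses on something with over 40 N, if the wrist force passes 120 N, or if a joint passes its speed limit or range.

## Working session

There is one attempt and no reset: what is moved stays moved. The work goes in short steps, Python scripts to look and compute and a shell command to move; the robot and the scene stay as the last step left them, time stands still between calls to the robot, and variables do not carry over. Pictures are saved under pics/ and viewed, about 12 in all and at most 16, crops included, and the job is handed in when it is done.

```bash
ls; mkdir -p pics; python3 - <<'E'
from cell import status, camera
import cv2
print(status.get_state())
for n in("scene","top"):
    c=camera(n); cv2.imwrite(f"pics/{n}0.png",c["image"]); print(n,c["K"],c["k1"],c["R"],c["t"])
E
```

```text
pics
{'t': 0.0, 'q': array([ 1.20528247,  0.60010097, -0.002562  ,  1.60014328,  0.0018065 ,
        0.9428836 , -0.07982092]), 'qd': array([ 0.0003552 , -0.00194342,  0.00062574, -0.00059621,  0.00228964,
       -0.00031258, -0.00164245]), 'joint_torque': array([ 8.67307608e-04, -7.76439929e+01,  1.56509522e+00, -2.58006084e+01,
        1.23603674e-02,  9.14594682e-03,  6.61885360e-05]), 'tcp_pos': array([ 0.20636389, -0.69455569,  0.25542932]), 'tcp_rot': array([ 9.89587040e-01,  1.43933674e-01, -1.77005024e-04, -7.45759769e-04]), 'wrist_force': array([-0.38733134,  0.85691679, -0.85241039]), 'ft_torque': array([-0.00155524, -0.0045093 ,  0.02070779]), 'gripper_width': 1.0031504138869665}
scene [[391.63857664   0.         246.0113184 ]
 [  0.         391.63857664 190.14512849]
 [  0.           0.           1.        ]] -0.00819298885139785 [[-0.39913167 -0.91688293  0.00442677]
 [-0.70793178  0.30509698 -0.63698385]
 [ 0.58268902 -0.25737428 -0.77086444]] [0.25264287 0.48006117 0.81557254]
top [[463.29209665   0.         259.75659108]
 [  0.         463.29209665 189.2420175 ]
 [  0.           0.           1.        ]] 0.021406610261384084 [[ 0.00424781 -0.99995973  0.00790491]
 [-0.99523584 -0.00499746 -0.09736861]
 [ 0.09740419 -0.00745365 -0.99521699]] [0.02247087 0.60049167 1.4379926 ]
```

View pics/top0.png

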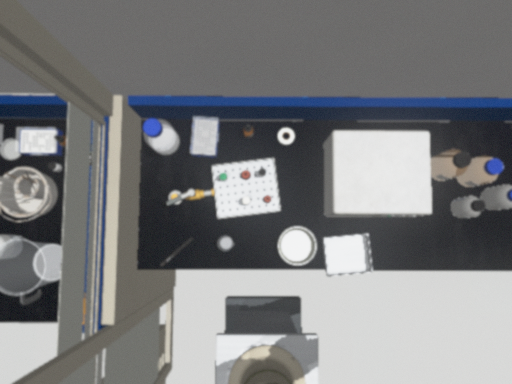

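View pics/scene0.png

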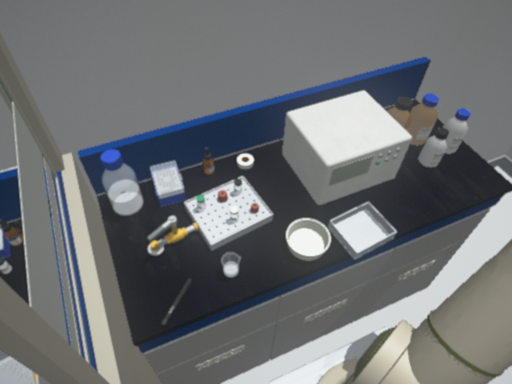

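The plate (top view about 213-280, 158-217) holds about 5 objects, with the valve on its left (world +y). The dish is at (297,245), the tray at (347,254) and the beaker at (226,243). I'll write the helpers and enlarge.

```bash
cat > h.py <<'E'
from cell import status, camera
import cv2, numpy as np
from scipy.spatial.transform import Rotation as Rt
def world(c,u,v,z):
    """pixel -> world point on the plane at height z"""
    K=c["K"]; d=np.array([(u-K[0,2])/K[0,0],(v-K[1,2])/K[1,1]]); s=d.copy()
    for _ in range(8): s=d/(1+c["k1"]*(s@s))
    o=-c["R"].T@c["t"]; r=c["R"].T@np.array([s[0],s[1],1]); return o+r*(z-o[2])/r[2]
def pix(c,X):
    x=c["R"]@np.array(X)+c["t"]; s=x[:2]/x[2]; s=s*(1+c["k1"]*(s@s)); return c["K"][:2,:2]@s+c["K"][:2,2]
def crop(c,x0,y0,x1,y1,f,name):
    cv2.imwrite("pics/"+name,cv2.resize(c["image"][y0:y1,x0:x1],None,fx=f,fy=f,interpolation=cv2.INTER_CUBIC))
def tool_delta(target):
    s=status.get_state(); R=Rt.from_quat(s["tcp_rot"]); return R.inv().apply(np.array(target)-s["tcp_pos"])
E
python3 - <<'E'
from h import *
c=camera("top"); crop(c,155,110,295,215+40,5.5 if 0 else 4,"a.png")
a=cv2.resize(c["image"][145:255,160:290],None,fx=6,fy=6,interpolation=cv2.INTER_CUBIC)[:600]
cv2.imwrite("pics/top1.png",a[:600,:780])
c=camera("scene"); cv2.imwrite("pics/scene1.png",cv2.resize(c["image"][165:285,140:290],None,fx=5,fy=5,interpolation=cv2.INTER_CUBIC))
E
```

```text
(no output)
```

View pics/top1.png

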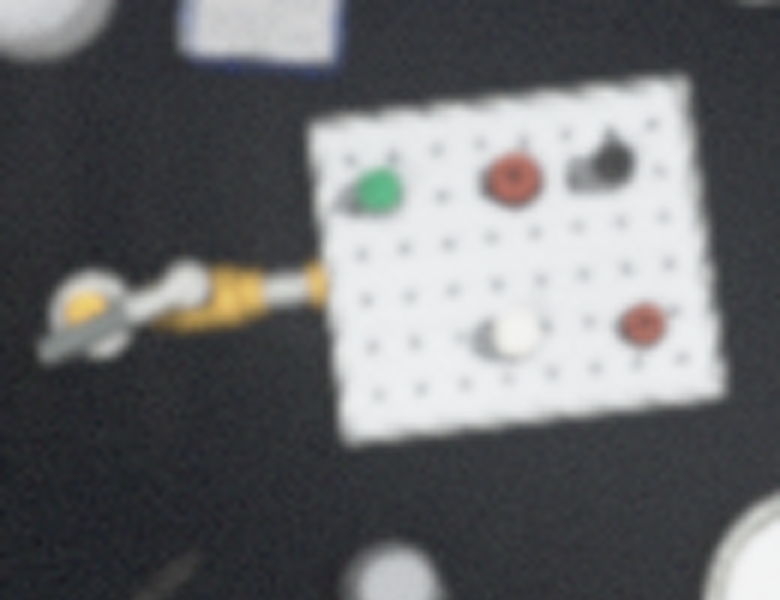

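View pics/scene1.png

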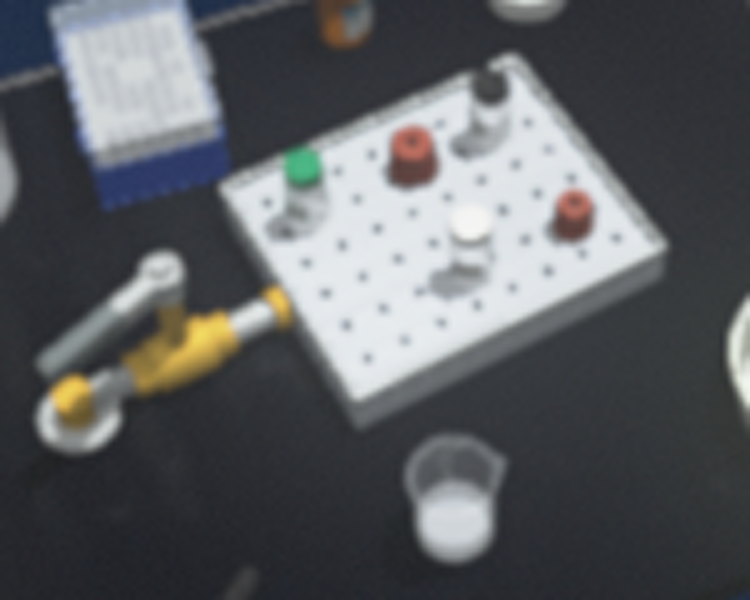

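Top crop (6x, offset 160,145): vial caps are green (380,190), black (610,162) and white (517,333). Stoppers are big (512,180) and small (643,325). That makes three vials and two stoppers. The lever runs from the stem at (185,283) to its tip at (45,352), about 1.2 rad, nearly open.

```bash
python3 - <<'E'
from h import *
c=camera("top"); s=camera("scene")
T=lambda u,v:(u/6+160,v/6+145); S=lambda u,v:(u/5+140,v/5+165)
f=lambda n,a:print(n,np.round(a,4))
for n,t,sc,z in [("green",(380,190),(301,165),.078),("black",(610,162),(490,83),.078),("white",(517,333),(474,222),.078),
  ("bigstop",(513,178),(412,138),.054),("smallstop",(643,322),(575,200),.052),("stem",(185,281),(162,266),.100),("tip",(45,352),(43,365),.089)]:
    f(n,np.r_[world(c,*T(*t),z)[:2],world(s,*S(*sc),z)[:2]])
C=np.array([world(c,*T(*p),.033)[:2] for p in [(310,118),(690,78),(727,398),(345,443)]]); 
print(C); f("plate c",C.mean(0)); d=C[0]+C[3]-C[1]-C[2]; f("plate +y ang",np.degrees(np.arctan2(d[1],d[0])))
f("sizes",[np.linalg.norm(C[0]-C[1]),np.linalg.norm(C[1]-C[2])])
f("beaker rim",world(c,226,242.5,.058)); f("beaker foot sc",world(s,*S(455,530),.0))
f("dish rim",world(c,297,245.5,.04)); f("dish sc",world(s,308,238,.04))
f("tray",world(c,347.5,254.5,.035)); f("tray sc",world(s,362.5,229.5,.035))
f("pen",world(c,176,251,.006)); f("dropper",world(c,248,131,.1)); f("tape",world(c,286,135,.019))
E
```

```text
green [0.6338 0.1375 0.6365 0.138 ]
black [0.6489 0.02   0.6505 0.018 ]
white [0.5609 0.067  0.5618 0.0647]
bigstop [0.6435 0.0701 0.6488 0.068 ]
smallstop [ 0.5688  0.0022  0.5716 -0.0008]
stem [0.5846 0.233  0.5844 0.2307]
tip [0.5494 0.3042 0.5571 0.3032]
[[ 0.67756027  0.17814066]
 [ 0.70008159 -0.02277154]
 [ 0.53054283 -0.0423488 ]
 [ 0.50610439  0.15740498]]
plate c [0.6036 0.0676]
plate +y ang 96.6848
sizes [0.2022 0.1707]
beaker rim [0.4329 0.1283 0.058 ]
beaker foot sc [0.4327 0.1304 0.    ]
dish rim [ 0.4243 -0.0911  0.04  ]
dish sc [ 0.4216 -0.0897  0.04  ]
tray [ 0.3971 -0.2487  0.035 ]
tray sc [ 0.3886 -0.2434  0.035 ]
pen [0.4047 0.2896 0.006 ]
dropper [0.7717 0.0624 0.1   ]
tape [ 0.7776 -0.0587  0.019 ]
```

Both cameras agree to within a few mm: plate centre (0.604,0.068) at +6.7°, stem (0.584,0.232), lever at about 1.27 rad. I'll square the tool to world axes (tool x=+y, tool y=+x) and head for the far side of the lever with the fingers shut.

```bash
python3 -m crank '0 0 0 0 0 -8.16; 0 0 0 0 0 -8.16; 0 0 0 0 0 -8.16; 0 0 0 0 0 -8.16; 0 0 0 0 0 -8.16' -1 40
python3 -m crank '0 0 0 0 0 -8.16; 0 0 0 0 0 -8.16; 0 0 0 0 0 -8.16; 0 0 0 0 0 -8.16; 0 0 0 0 0 0'
python3 -m crank '.0445 .0224 0 0 0 0; .0445 .0224 0 0 0 0; .0445 .0224 0 0 0 0; .0445 .0224 0 0 0 0; .0445 .0224 0 0 0 0'
python3 -m crank '.0445 .0224 0 0 0 0; .0445 .0224 0 0 0 0; .0445 .0224 0 0 0 0; .0445 .0224 0 0 0 0; .0445 .0224 0 0 0 0'
python3 -m crank '.045 0 0 0 0 0; .045 0 0 0 0 0; .045 0 0 0 0 0; .045 0 0 0 0 0; 0 0 0 0 0 0'
python3 -c "
from h import *;s=status.get_state();print(s['t'],Rt.from_quat(s['tcp_rot']).as_matrix().round(3),tool_delta([.605,.300,.095]).round(4))"
```

```text
t: 0.8
tcp_pos: [0.2064, -0.6949, 0.2562]
tcp_rot: [0.876, 0.482, -0.0, -0.0]
wrist_force: [0.1, 0.3, -0.6]
gripper_width: 0.143
t: 1.3
tcp_pos: [0.2061, -0.695, 0.2561]
tcp_rot: [0.707, 0.708, 0.0, -0.0]
wrist_force: [-0.2, 0.7, 0.1]
gripper_width: -0.002
t: 1.8
tcp_pos: [0.3191, -0.4707, 0.2565]
tcp_rot: [0.709, 0.705, 0.0, 0.0]
wrist_force: [1.7, 0.1, 0.9]
gripper_width: 0.0
t: 2.3
tcp_pos: [0.4312, -0.2483, 0.2566]
tcp_rot: [0.709, 0.705, 0.0, 0.0]
wrist_force: [0.1, -0.8, -0.0]
gripper_width: 0.001
t: 2.8
tcp_pos: [0.4309, -0.0645, 0.2569]
tcp_rot: [0.706, 0.708, 0.001, 0.0]
wrist_force: [-0.1, -1.3, 0.9]
gripper_width: -0.003
2.8 [[-0.003  1.     0.002]
 [ 1.     0.003  0.001]
 [ 0.001  0.002 -1.   ]] [0.3637 0.175  0.1627]
```

```bash
python3 -m crank '.0455 .0218 0 0 0 0; .0455 .0218 0 0 0 0; .0455 .0218 0 0 0 0; .0455 .0218 0 0 0 0; .0455 .0218 0 0 0 0'
python3 -m crank '.0455 .0218 0 0 0 0; .0455 .0218 0 0 0 0; .0455 .0218 0 0 0 0; 0 0 .04 0 0 0; 0 0 .04 0 0 0'
python3 -m crank '0 0 .04 0 0 0; 0 0 .04 0 0 0; 0 0 0 0 0 0'
python3 - <<'E'
from h import *
c=camera("top");crop(c,140,140,250,225,6,"lev1.png")
E
```

```text
t: 3.3
tcp_pos: [0.5397, 0.1566, 0.2563]
tcp_rot: [0.709, 0.705, -0.0, 0.0]
wrist_force: [1.1, -0.8, -0.3]
gripper_width: -0.001
t: 3.8
tcp_pos: [0.6046, 0.2924, 0.1758]
tcp_rot: [0.708, 0.706, 0.001, 0.0]
wrist_force: [-0.3, -0.9, -0.2]
gripper_width: -0.003
t: 4.1
tcp_pos: [0.6013, 0.2883, 0.0911]
tcp_rot: [0.708, 0.706, -0.004, -0.001]
wrist_force: [-1.3, -0.0, 0.5]
gripper_width: -0.001
```

View pics/lev1.png

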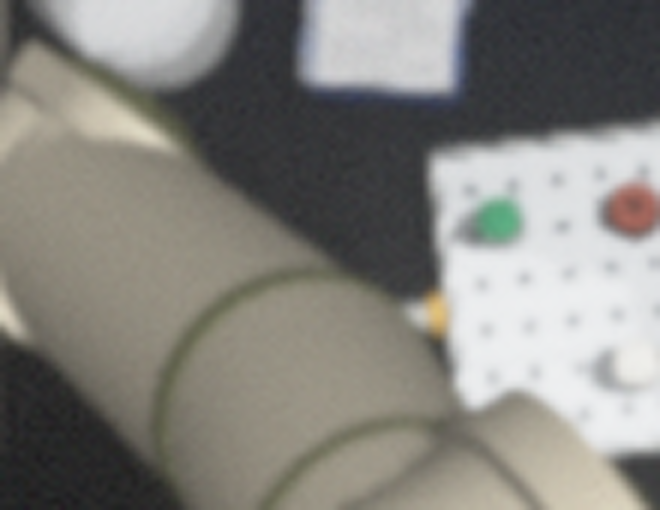

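The arm hides the valve from above here, so I'll push along the computed arc and watch the force.

```bash
python3 -m crank '.002 -.017 0 0 0 0; -.0035 -.02 0 0 0 0; 0 0 0 0 0 0'
python3 -m crank '-.0105 -.017 0 0 0 0;  -.015 -.013 0 0 0 0; 0 0 0 0 0 0'
python3 -m crank '-.014 -.006 0 0 0 0; -.005 -.001 0 0 0 0; 0 0 0 0 0 0'
```

```text
t: 4.45
tcp_pos: [0.5664, 0.2895, 0.099]
tcp_rot: [0.707, 0.707, 0.001, 0.001]
wrist_force: [-0.5, 0.2, -0.1]
gripper_width: -0.005
t: 4.75
tcp_pos: [0.5376, 0.2628, 0.0983]
tcp_rot: [0.708, 0.706, 0.001, 0.001]
wrist_force: [1.5, 0.2, 1.1]
gripper_width: 0.003
t: 5.05
tcp_pos: [0.5306, 0.2449, 0.097]
tcp_rot: [0.708, 0.707, 0.001, 0.0]
wrist_force: [-0.0, 0.3, -0.1]
gripper_width: 0.005
```

```bash
python3 -m crank '-.004 0 0 0 0 0; 0 0 0 0 0 0'
python3 -m crank '-.003 0 0 0 0 0; 0 0 0 0 0 0; 0 0 0 0 0 0'
```

```text
t: 5.25
tcp_pos: [0.5303, 0.2428, 0.0968]
tcp_rot: [0.707, 0.707, 0.002, -0.001]
wrist_force: [2.1, 6.9, 4.0]
gripper_width: -0.001
t: 5.55
tcp_pos: [0.5304, 0.2425, 0.097]
tcp_rot: [0.706, 0.708, 0.003, -0.001]
wrist_force: [1.1, 12.7, 0.0]
gripper_width: -0.003
```

The lever met its stop (12.7 N, at exactly the predicted finger position). Next, back off and pick the green vial.

```bash
python3 -m crank '.012 0 0 0 0 0; 0 0 -.045 0 0 0; 0 0 -.045 0 0 0; 0 0 -.02 0 0 0; 0 0 0 0 0 0'
python3 -m crank '-.036 .035 0 0 0 0; -.036 .035 0 0 0 0; -.036 .035 0 0 0 0; 0 0 0 0 0 0; 0 0 0 0 0 0' .2
python3 -c "
from h import *;print(tool_delta([.635,.138,.066]).round(4))"
```

```text
t: 6.05
tcp_pos: [0.5303, 0.25, 0.209]
tcp_rot: [0.707, 0.707, 0.001, 0.001]
wrist_force: [0.2, 0.5, 0.7]
gripper_width: -0.003
t: 6.55
tcp_pos: [0.6338, 0.1402, 0.2043]
tcp_rot: [0.708, 0.706, -0.002, -0.001]
wrist_force: [0.1, -0.2, -0.3]
gripper_width: 0.6
[-0.002   0.0017  0.1383]
```

```bash
python3 -m crank '-.002 .002 .045 0 0 0; 0 0 .045 0 0 0; 0 0 .03 0 0 0; 0 0 .018 0 0 0; 0 0 0 0 0 0'
python3 -m crank '0 0 0 0 0 0; 0 0 0 0 0 0; 0 0 0 0 0 0; 0 0 0 0 0 0; 0 0 0 0 0 0' -1 30
python3 -m crank '0 0 -.03 0 0 0; 0 0 -.045 0 0 0; 0 0 -.045 0 0 0; 0 0 0 0 0 0'
```

```text
t: 7.05
tcp_pos: [0.6329, 0.1413, 0.065]
tcp_rot: [0.706, 0.708, -0.003, -0.002]
wrist_force: [0.1, 0.7, 0.6]
gripper_width: 0.599
t: 7.55
tcp_pos: [0.6365, 0.1403, 0.0694]
tcp_rot: [0.707, 0.707, 0.001, 0.0]
wrist_force: [-0.8, -0.3, 7.2]
gripper_width: 0.284
t: 7.95
tcp_pos: [0.6387, 0.1412, 0.1946]
tcp_rot: [0.707, 0.707, 0.004, 0.002]
wrist_force: [-0.6, 0.4, 0.3]
gripper_width: 0.284
```

```bash
python3 -m crank '-.0316 -.0298 0 0 0 0; -.0316 -.0298 0 0 0 0; -.0316 -.0298 0 0 0 0; -.0316 -.0298 0 0 0 0; -.0316 -.0298 0 0 0 0'
python3 -m crank '-.0316 -.0298 0 0 0 0; -.0316 -.0298 0 0 0 0; -.041 -.007 0 0 0 0; -.041 -.007 0 0 0 0; -.041 -.007 0 0 0 0'
python3 -m crank '-.041 -.007 0 0 0 0; -.041 -.007 0 0 0 0; 0 0 0 0 0 0; 0 0 0 0 0 0'
python3 - <<'E'
from h import *
print(tool_delta([.395,-.285,.045]).round(4))
c=camera("top");cv2.imwrite("pics/t2.png",cv2.resize(c["image"][140:290,155:395],None,fx=3.3,fy=3.3,interpolation=cv2.INTER_CUBIC))
E
```

```text
t: 8.45
tcp_pos: [0.4856, -0.0191, 0.1883]
tcp_rot: [0.707, 0.707, 0.0, 0.0]
wrist_force: [1.3, -1.6, -0.4]
gripper_width: 0.282
t: 8.95
tcp_pos: [0.4058, -0.2057, 0.1885]
tcp_rot: [0.707, 0.707, 0.0, 0.0]
wrist_force: [0.8, -0.2, -1.3]
gripper_width: 0.281
t: 9.35
tcp_pos: [0.3917, -0.2868, 0.1881]
tcp_rot: [0.708, 0.706, 0.0, -0.0]
wrist_force: [0.6, 1.4, -1.2]
gripper_width: 0.283
[0.0018 0.0033 0.1431]
```

View pics/t2.png

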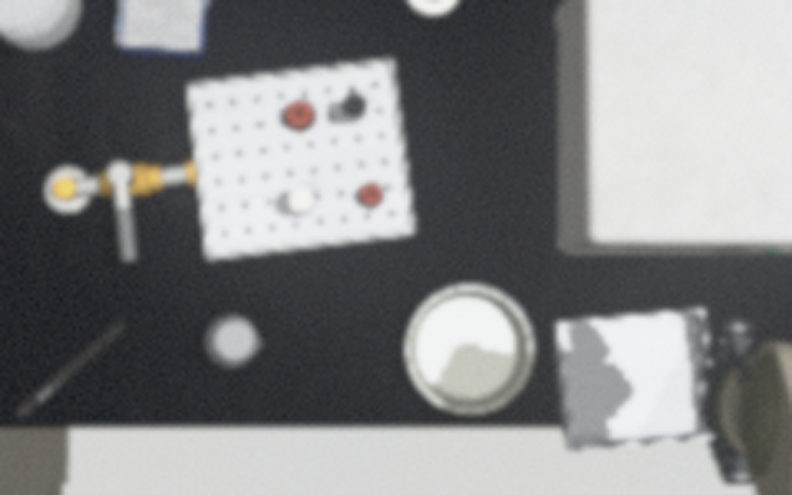

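The lever is square to the pipe (crop 122,165 → 128,260), so the valve is shut. The remaining vials and stoppers have not moved. The tray corners show clearly, so I'll use them to refine the tray and check the TCP's projection.

```bash
python3 - <<'E'
from h import *
c=camera("top");P=status.get_state()["tcp_pos"]
print("tcp px",pix(c,P), (pix(c,P+[0,0,.1])))
C=np.array([world(c,u/3.3+155,v/3.3+140,.035)[:2] for u,v in [(556,321),(706,309),(717,437),(570,449)]]);print(C.round(3),C.mean(0).round(4))
D=world(c,469/3.3+155,349/3.3+140,.04);print("dish",D.round(4))
B=world(c,232/3.3+155,341/3.3+140,.058);print("beaker",B.round(4))
E
```

```text
tcp px [371.43037491 258.61107454] [381.0966712  260.63067614]
[[ 0.45  -0.174]
 [ 0.462 -0.317]
 [ 0.342 -0.325]
 [ 0.331 -0.186]] [ 0.3963 -0.2505]
dish [ 0.4235 -0.0915  0.04  ]
beaker [0.4304 0.1304 0.058 ]
```

```bash
python3 -m crank '.001 .003 .045 0 0 0; 0 0 .045 0 0 0; 0 0 .035 0 0 0; 0 0 .015 0 0 0; 0 0 0 0 0 0'
python3 -m crank '0 0 0 0 0 0; 0 0 0 0 0 0; 0 0 0 0 0 0' 0
python3 -m crank '0 0 -.03 0 0 0; 0 0 -.045 0 0 0; 0 0 -.045 0 0 0; 0 0 -.02 0 0 0;0 0 0 0 0 0'
python3 -m crank '.041 .007 0 0 0 0; .041 .007 0 0 0 0; .041 .007 0 0 0 0; .041 .007 0 0 0 0; .041 .007 0 0 0 0' .2
python3 -m crank '.024 .035 0 0 0 0; .024 .035 0 0 0 0; .024 .035 0 0 0 0; .024 .035 0 0 0 0; 0 0 0 0 0 0'
python3 -c "
from h import *;print(tool_delta([.6495,.019,.066]).round(4))"
```

```text
t: 9.95
tcp_pos: [0.3954, -0.2826, 0.0465]
tcp_rot: [0.706, 0.708, -0.0, -0.002]
wrist_force: [0.4, 0.9, 0.6]
gripper_width: 0.282
t: 10.25
tcp_pos: [0.3959, -0.2853, 0.0494]
tcp_rot: [0.707, 0.707, 0.0, 0.001]
wrist_force: [0.4, -0.1, 0.2]
gripper_width: 0.5
t: 10.75
tcp_pos: [0.3962, -0.2862, 0.192]
tcp_rot: [0.708, 0.706, 0.0, 0.003]
wrist_force: [-0.4, -0.2, 0.9]
gripper_width: 0.5
t: 11.25
tcp_pos: [0.4301, -0.0787, 0.1881]
tcp_rot: [0.707, 0.707, -0.0, 0.0]
wrist_force: [0.2, 0.7, 0.5]
gripper_width: 0.601
t: 11.75
tcp_pos: [0.5744, 0.0202, 0.1881]
tcp_rot: [0.706, 0.708, 0.002, 0.0]
wrist_force: [-1.1, -0.1, -1.7]
gripper_width: 0.598
[-0.0019  0.0746  0.1224]
```

```bash
python3 -m crank '-.001 .038 0 0 0 0; -.001 .037 0 0 0 0; 0 0 .04 0 0 0; 0 0 .04 0 0 0; 0 0 0.025 0 0 0'
python3 -m crank '0 0 .017 0 0 0; 0 0 0 0 0 0'
python3 -m crank '0 0 0 0 0 0; 0 0 0 0 0 0; 0 0 0 0 0 0; 0 0 0 0 0 0; 0 0 0 0 0 0' -1 30
python3 -m crank '0 0 -.03 0 0 0; 0 0 -.045 0 0 0; 0 0 -.045 0 0 0; 0 0 0 0 0 0'
python3 -m crank '-.0198 -.044 0 0 0 0; -.0198 -.044 0 0 0 0; -.0198 -.044 0 0 0 0; -.0198 -.044 0 0 0 0; -.0198 -.044 0 0 0 0'
python3 -m crank '-.0418 -.0088 0 0 0 0; -.0418 -.0088 0 0 0 0; -.0418 -.0088 0 0 0 0; -.0418 -.0088 0 0 0 0; 0 0 0 0 0 0'
python3 -c "
from h import *;print(tool_delta([.395,-.246,.048]).round(4))"
```

```text
t: 12.25
tcp_pos: [0.6435, 0.0129, 0.0802]
tcp_rot: [0.707, 0.707, -0.001, -0.001]
wrist_force: [-1.4, -0.7, -1.0]
gripper_width: 0.596
t: 12.45
tcp_pos: [0.6438, 0.0135, 0.064]
tcp_rot: [0.707, 0.707, -0.002, -0.001]
wrist_force: [-0.4, -0.1, 0.3]
gripper_width: 0.601
t: 12.95
tcp_pos: [0.6462, 0.0139, 0.0677]
tcp_rot: [0.707, 0.707, 0.001, 0.001]
wrist_force: [-0.9, -0.2, 7.9]
gripper_width: 0.284
t: 13.35
tcp_pos: [0.6483, 0.0146, 0.1929]
tcp_rot: [0.707, 0.707, 0.004, 0.003]
wrist_force: [1.3, 0.3, -0.5]
gripper_width: 0.279
t: 13.85
tcp_pos: [0.4235, -0.0857, 0.1865]
tcp_rot: [0.707, 0.707, 0.0, 0.0]
wrist_force: [0.3, -0.9, -0.3]
gripper_width: 0.278
t: 14.35
tcp_pos: [0.3881, -0.2577, 0.1861]
tcp_rot: [0.71, 0.704, -0.001, 0.0]
wrist_force: [0.8, 0.6, 0.2]
gripper_width: 0.283
[0.0121 0.0069 0.1381]
```

```bash
python3 -m crank '.012 .007 0 0 0 0; 0 0 .045 0 0 0; 0 0 .045 0 0 0; 0 0 .035 0 0 0; 0 0 .01 0 0 0'
python3 -m crank '0 0 0 0 0 0; 0 0 0 0 0 0; 0 0 0 0 0 0; 0 0 0 0 0 0' 0
python3 -m crank '0 0 -.03 0 0 0; 0 0 -.045 0 0 0; 0 0 -.045 0 0 0; 0 0 -.02 0 0 0;0 0 0 0 0 0'
python3 -m crank '.042 .008 0 0 0 0; .042 .008 0 0 0 0; .042 .008 0 0 0 0; .042 .01 0 0 0 0; .042 .04 0 0 0 0' .2
python3 -m crank '.034 .034 0 0 0 0; .034 .034 0 0 0 0; .034 .026 0 0 0 0; 0 0 0 0 0 0'
python3 -c "
from h import *;print(tool_delta([.5613,.066,.066]).round(4))"
```

```text
t: 14.85
tcp_pos: [0.3966, -0.2387, 0.0486]
tcp_rot: [0.707, 0.708, -0.0, -0.002]
wrist_force: [-0.5, 0.2, 0.9]
gripper_width: 0.282
t: 15.25
tcp_pos: [0.3975, -0.2406, 0.0523]
tcp_rot: [0.707, 0.707, 0.0, 0.001]
wrist_force: [-0.4, -0.1, 0.2]
gripper_width: 0.5
t: 15.75
tcp_pos: [0.398, -0.2413, 0.1947]
tcp_rot: [0.708, 0.706, 0.001, 0.003]
wrist_force: [-0.9, 0.0, 0.4]
gripper_width: 0.5
t: 16.25
tcp_pos: [0.4629, -0.0349, 0.1909]
tcp_rot: [0.707, 0.707, -0.002, -0.0]
wrist_force: [0.7, -0.8, 1.0]
gripper_width: 0.599
t: 16.65
tcp_pos: [0.5626, 0.0718, 0.1911]
tcp_rot: [0.705, 0.709, 0.002, -0.0]
wrist_force: [-0.6, 0.1, -0.0]
gripper_width: 0.602
[-0.0063 -0.0017  0.125 ]
```

```bash
python3 -m crank '-.005 -.002 .04 0 0 0; 0 0 .04 0 0 0; 0 0 .03 0 0 0; 0 0 0.012 0 0 0; 0 0 0 0 0 0'
python3 -m crank '0 0 0 0 0 0; 0 0 0 0 0 0; 0 0 0 0 0 0; 0 0 0 0 0 0; 0 0 0 0 0 0' -1 30
python3 -m crank '0 0 -.03 0 0 0; 0 0 -.045 0 0 0; 0 0 -.045 0 0 0; 0 0 0 0 0 0'
python3 -m crank '-.0292 -.0263 0 0 0 0; -.0292 -.0263 0 0 0 0; -.0292 -.0263 0 0 0 0; -.0292 -.0263 0 0 0 0; -.0292 -.0263 0 0 0 0'
python3 -m crank '-.0417 -.0117 0 0 0 0; -.0417 -.0117 0 0 0 0; -.0417 -.0117 0 0 0 0; 0 0 0 0 0 0; 0 0 0 0 0 0'
python3 - <<'E'
from h import *;print(tool_delta([.395,-.204,.048]).round(4))
c=camera("top");cv2.imwrite("pics/t3.png",cv2.resize(c["image"][140:290,155:395],None,fx=3.3,fy=3.3,interpolation=cv2.INTER_CUBIC))
E
```

```text
t: 17.15
tcp_pos: [0.5565, 0.0607, 0.0678]
tcp_rot: [0.707, 0.707, -0.001, -0.001]
wrist_force: [-0.2, 0.5, -0.1]
gripper_width: 0.601
t: 17.65
tcp_pos: [0.5585, 0.061, 0.0707]
tcp_rot: [0.707, 0.707, 0.001, 0.001]
wrist_force: [-2.1, 0.7, 7.3]
gripper_width: 0.281
t: 18.05
tcp_pos: [0.5601, 0.0616, 0.1952]
tcp_rot: [0.707, 0.707, 0.004, 0.003]
wrist_force: [0.9, -0.4, -0.3]
gripper_width: 0.281
t: 18.55
tcp_pos: [0.4249, -0.0861, 0.1895]
tcp_rot: [0.707, 0.707, -0.0, 0.0]
wrist_force: [0.4, -0.5, 0.6]
gripper_width: 0.282
t: 19.05
tcp_pos: [0.3905, -0.2111, 0.1894]
tcp_rot: [0.708, 0.706, 0.0, 0.0]
wrist_force: [0.1, 1.3, -0.2]
gripper_width: 0.277
[0.0071 0.0044 0.1414]
```

View pics/t3.png

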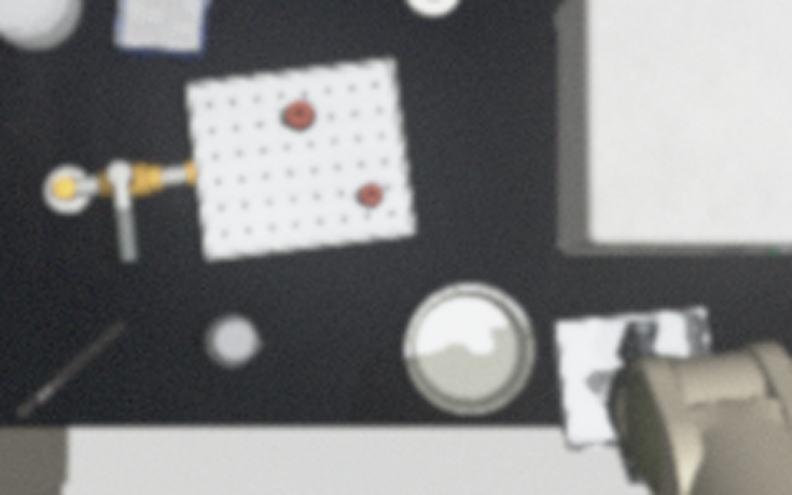

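The two stoppers have not moved (crop 299,115 and 370,195). I'll place the white vial and go to the small stopper.

```bash
python3 -m crank '.005 .004 0 0 0 0; 0 0 .045 0 0 0; 0 0 .045 0 0 0; 0 0 .035 0 0 0; 0 0 .014 0 0 0'
python3 -m crank '0 0 0 0 0 0; 0 0 0 0 0 0; 0 0 0 0 0 0; 0 0 0 0 0 0' 0
python3 -m crank '0 0 -.03 0 0 0; 0 0 -.045 0 0 0; 0 0 -.045 0 0 0; 0 0 -.02 0 0 0;0 0 0 0 0 0'
python3 -m crank '.042 .008 0 0 0 0; .042 .008 0 0 0 0; .042 .008 0 0 0 0; .028 .038 0 0 0 0; .028 .038 0 0 0 0' .2
python3 -m crank '.025 .038 0 0 0 0; 0 .038 0 0 0 0; 0 0 0 0 0 0; 0 0 0 0 0 0'
python3 -c "
from h import *;print(tool_delta([.570,.001,.057]).round(4))"
```

```text
t: 19.6
tcp_pos: [0.3954, -0.2026, 0.0479]
tcp_rot: [0.706, 0.709, -0.0, -0.001]
wrist_force: [-0.5, -0.3, 0.1]
gripper_width: 0.277
t: 20.0
tcp_pos: [0.3956, -0.2053, 0.0513]
tcp_rot: [0.707, 0.707, 0.001, 0.001]
wrist_force: [-0.6, -0.8, 0.1]
gripper_width: 0.503
t: 20.5
tcp_pos: [0.3959, -0.2062, 0.1937]
tcp_rot: [0.708, 0.706, 0.001, 0.003]
wrist_force: [-0.2, -1.0, -1.0]
gripper_width: 0.497
t: 21.0
tcp_pos: [0.4952, -0.0221, 0.1902]
tcp_rot: [0.707, 0.707, -0.001, 0.0]
wrist_force: [1.4, -1.5, 0.4]
gripper_width: 0.603
t: 21.4
tcp_pos: [0.5707, 0.0017, 0.1893]
tcp_rot: [0.707, 0.707, -0.001, -0.0]
wrist_force: [0.2, 0.6, -0.7]
gripper_width: 0.6
[-0.0007 -0.0005  0.1323]
```

```bash
python3 -m crank '.003 .003 .045 0 0 0; 0 0 .045 0 0 0; 0 0 .03 0 0 0; 0 0 0.011 0 0 0; 0 0 0 0 0 0'
python3 -m crank '0 0 0 0 0 0; 0 0 0 0 0 0; 0 0 0 0 0 0; 0 0 0 0 0 0; 0 0 0 0 0 0' -1 30
python3 -m crank '0 0 -.03 0 0 0; 0 0 -.045 0 0 0; 0 0 -.045 0 0 0; 0 0 0 0 0 0'
python3 -m crank '-.0283 -.0363 0 0 0 0; -.0283 -.0363 0 0 0 0; -.0283 -.0363 0 0 0 0; -.0283 -.0363 0 0 0 0; 0 0 0 0 0 0'
python3 -c "
from h import *;print(tool_delta([.425,-.112,.041]).round(4))"
```

```text
t: 21.9
tcp_pos: [0.5726, 0.0045, 0.0583]
tcp_rot: [0.707, 0.707, -0.001, -0.001]
wrist_force: [0.4, 0.1, 0.9]
gripper_width: 0.604
t: 22.4
tcp_pos: [0.5748, 0.0048, 0.061]
tcp_rot: [0.707, 0.707, 0.001, 0.001]
wrist_force: [-1.1, -0.5, 6.9]
gripper_width: 0.248
t: 22.8
tcp_pos: [0.5768, 0.0054, 0.1858]
tcp_rot: [0.707, 0.707, 0.004, 0.003]
wrist_force: [0.3, 0.1, -1.3]
gripper_width: 0.25
t: 23.3
tcp_pos: [0.423, -0.1124, 0.1794]
tcp_rot: [0.709, 0.705, -0.003, -0.0]
wrist_force: [2.2, -0.5, -0.1]
gripper_width: 0.251
[0.0009 0.0027 0.1383]
```

```bash
python3 -m crank '.003 .002 .045 0 0 0; 0 0 .045 0 0 0; 0 0 .04 0 0 0; 0 0 .006 0 0 0; 0 0 0 0 0 0'
python3 -m crank '0 0 0 0 0 0; 0 0 0 0 0 0; 0 0 0 0 0 0; 0 0 0 0 0 0' -.2
python3 -m crank '0 0 -.03 0 0 0; 0 0 -.045 0 0 0; 0 0 -.045 0 0 0; 0 0 -.02 0 0 0;0 0 0 0 0 0'
python3 -m crank '.03 .037 0 0 0 0; .03 .037 0 0 0 0; .03 .037 0 0 0 0; .03 .037 0 0 0 0; .03 .037 0 0 0 0' .2
python3 -m crank '.028 .037 0 0 0 0; 0 0 0 0 0 0; 0 0 0 0 0 0'
python3 - <<'E'
from h import *;print(tool_delta([.647,.069,.058]).round(4))
c=camera("scene");cv2.imwrite("pics/s4.png",cv2.resize(c["image"][150:300,140:410],None,fx=2.9,fy=2.9,interpolation=cv2.INTER_CUBIC))
E
```

```text
t: 23.8
tcp_pos: [0.431, -0.1045, 0.0431]
tcp_rot: [0.706, 0.708, -0.001, -0.0]
wrist_force: [-0.1, 0.3, 0.7]
gripper_width: 0.248
t: 24.2
tcp_pos: [0.4312, -0.1058, 0.0442]
tcp_rot: [0.708, 0.707, 0.001, 0.001]
wrist_force: [-0.2, 0.5, 0.2]
gripper_width: 0.403
t: 24.7
tcp_pos: [0.4318, -0.1061, 0.1862]
tcp_rot: [0.708, 0.706, 0.001, 0.002]
wrist_force: [0.1, -0.6, 0.0]
gripper_width: 0.399
t: 25.2
tcp_pos: [0.6168, 0.0456, 0.1822]
tcp_rot: [0.707, 0.707, -0.001, -0.0]
wrist_force: [-0.2, -0.1, -0.3]
gripper_width: 0.598
t: 25.5
tcp_pos: [0.6526, 0.0735, 0.1817]
tcp_rot: [0.707, 0.708, -0.001, -0.001]
wrist_force: [0.8, -0.7, 0.2]
gripper_width: 0.6
[-0.0045 -0.0054  0.1237]
```

View pics/s4.png

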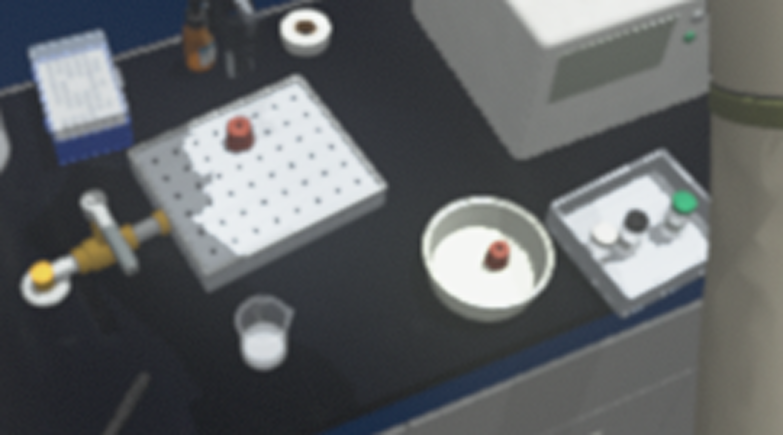

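All three vials stand in the tray and the small stopper is in the dish. The big stopper has not moved (scene 222,193). I'll pick it up.

```bash
python3 -m crank '-.001 -.002 .045 0 0 0; 0 0 .045 0 0 0; 0 0 .022 0 0 0; 0 0 0.01 0 0 0; 0 0 0 0 0 0'
python3 -m crank '0 0 0 0 0 0; 0 0 0 0 0 0; 0 0 0 0 0 0; 0 0 0 0 0 0; 0 0 0 0 0 0' -1 30
python3 -m crank '0 0 -.03 0 0 0; 0 0 -.045 0 0 0; 0 0 -.045 0 0 0; 0 0 0 0 0 0'
python3 -m crank '-.0285 -.04 0 0 0 0; -.0285 -.04 0 0 0 0; -.0285 -.04 0 0 0 0; -.0285 -.04 0 0 0 0; -.0285 -.04 0 0 0 0'
python3 -m crank '0 -.022 0 0 0 0; 0 0 0 0 0 0; 0 0 0 0 0 0'
python3 -c "
from h import *;print(tool_delta([.425,-.069,.045]).round(4))"
```

```text
t: 26.05
tcp_pos: [0.6498, 0.0706, 0.0602]
tcp_rot: [0.707, 0.707, -0.001, -0.001]
wrist_force: [0.0, 1.2, -0.7]
gripper_width: 0.596
t: 26.55
tcp_pos: [0.6516, 0.0716, 0.063]
tcp_rot: [0.707, 0.707, 0.001, 0.001]
wrist_force: [-2.0, -0.6, 6.9]
gripper_width: 0.313
t: 26.95
tcp_pos: [0.6537, 0.0729, 0.1881]
tcp_rot: [0.707, 0.707, 0.004, 0.003]
wrist_force: [-0.7, -1.0, -0.0]
gripper_width: 0.31
t: 27.45
tcp_pos: [0.4493, -0.0718, 0.1816]
tcp_rot: [0.707, 0.707, 0.0, 0.001]
wrist_force: [-0.2, -1.0, 0.4]
gripper_width: 0.308
t: 27.75
tcp_pos: [0.4295, -0.0709, 0.1819]
tcp_rot: [0.707, 0.707, 0.001, 0.001]
wrist_force: [0.2, -0.0, -0.8]
gripper_width: 0.311
[ 0.002  -0.0048  0.1369]
```

```bash
python3 -m crank '.003 -.004 .045 0 0 0; 0 0 .045 0 0 0; 0 0 .04 0 0 0; 0 0 .007 0 0 0; 0 0 0 0 0 0'
python3 -m crank '0 0 0 0 0 0; 0 0 0 0 0 0; 0 0 0 0 0 0; 0 0 0 0 0 0' -.1
python3 -m crank '0 0 -.03 0 0 0; 0 0 -.045 0 0 0; 0 0 -.045 0 0 0; 0 0 -.02 0 0 0;0 0 0 0 0 0'
python3 -m crank '.04 0 0 0 0 0; .04 0 0 0 0 0; .04 0 0 0 0 0; .04 0 0 0 0 0; .04 0 0 0 0 0' .6
python3 -m crank '0 0 0 0 0 0; 0 0 0 0 0 0'
python3 - <<'E'
from h import *;print(tool_delta([.4315,.130,.034]).round(4))
c=camera("scene");cv2.imwrite("pics/s5.png",cv2.resize(c["image"][150:300,140:410],None,fx=2.9,fy=2.9,interpolation=cv2.INTER_CUBIC))
E
```

```text
t: 28.25
tcp_pos: [0.4259, -0.0663, 0.0425]
tcp_rot: [0.706, 0.708, -0.001, -0.0]
wrist_force: [-0.1, -0.0, -0.0]
gripper_width: 0.31
t: 28.65
tcp_pos: [0.4253, -0.0682, 0.045]
tcp_rot: [0.708, 0.707, 0.001, 0.0]
wrist_force: [-0.6, -0.5, -0.3]
gripper_width: 0.45
t: 29.15
tcp_pos: [0.4259, -0.0686, 0.1871]
tcp_rot: [0.708, 0.706, 0.001, 0.002]
wrist_force: [0.4, -0.2, -0.9]
gripper_width: 0.449
t: 29.65
tcp_pos: [0.4244, 0.1332, 0.1835]
tcp_rot: [0.707, 0.707, -0.0, -0.0]
wrist_force: [0.7, 0.7, 1.0]
gripper_width: 0.797
t: 29.85
tcp_pos: [0.4244, 0.1327, 0.1836]
tcp_rot: [0.706, 0.708, -0.001, -0.0]
wrist_force: [-0.1, -0.6, -0.5]
gripper_width: 0.802
[-0.0026  0.0073  0.1496]
```

View pics/s5.png

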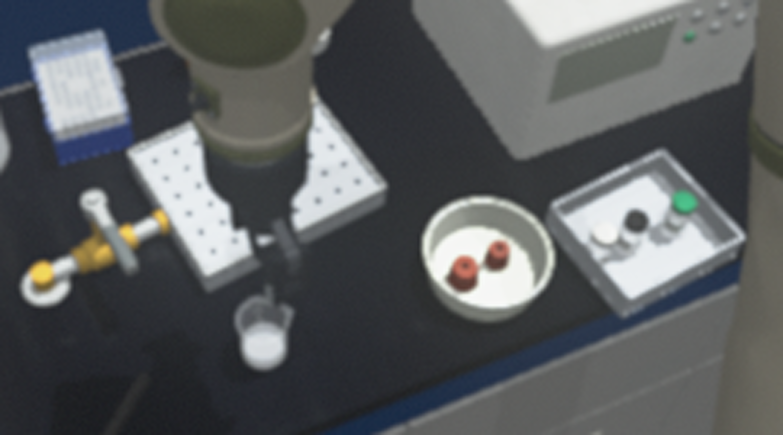

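Both stoppers are in the dish and all vials are in the tray. Next, the beaker.

```bash
python3 -m crank '.001 .008 .045 0 0 0; 0 0 .045 0 0 0; 0 0 .04 0 0 0; 0 0 0.017 0 0 0; 0 0 0 0 0 0'
python3 -m crank '0 0 0 0 0 0; 0 0 0 0 0 0; 0 0 0 0 0 0; 0 0 0 0 0 0; 0 0 0 0 0 0' -1 30
python3 -m crank '0 0 -.03 0 0 0; 0 0 -.045 0 0 0; 0 0 -.045 0 0 0; 0 0 0 0 0 0'
python3 -c "
from h import *;print(tool_delta([.6,.070,.16]).round(4))"
```

```text
t: 30.4
tcp_pos: [0.4316, 0.1315, 0.0351]
tcp_rot: [0.707, 0.707, -0.003, -0.0]
wrist_force: [-0.3, -0.9, -0.0]
gripper_width: 0.799
t: 30.9
tcp_pos: [0.4336, 0.1328, 0.0382]
tcp_rot: [0.708, 0.707, 0.001, 0.001]
wrist_force: [0.5, -0.7, 8.8]
gripper_width: 0.471
t: 31.3
tcp_pos: [0.4345, 0.1335, 0.1619]
tcp_rot: [0.708, 0.706, 0.003, 0.001]
wrist_force: [0.1, 0.4, -0.6]
gripper_width: 0.474
[-0.0632  0.1656  0.0028]
```

```bash
python3 -m crank '-.0126 .033 0 0 0 0; -.0126 .033 0 0 0 0; -.0126 .033 0 0 0 0; -.0126 .033 0 0 0 0; -.0126 .033 0 0 0 0'
python3 -m crank '0 0 0 0 0 0; 0 0 .03 0 0 0; 0 0 .03 0 0 0; 0 0 .02 0 0 0; 0 0 0 0 0 0'
python3 - <<'E'
from h import *;print(tool_delta([.6,.070,.067]).round(4))
c=camera("scene");cv2.imwrite("pics/s6.png",cv2.resize(c["image"][150:300,140:300],None,fx=4,fy=4,interpolation=cv2.INTER_CUBIC))
E
```

```text
t: 31.8
tcp_pos: [0.5989, 0.0689, 0.1569]
tcp_rot: [0.707, 0.707, -0.0, 0.0]
wrist_force: [-0.2, -0.0, -1.6]
gripper_width: 0.477
t: 32.3
tcp_pos: [0.5958, 0.0698, 0.0747]
tcp_rot: [0.707, 0.707, -0.002, -0.001]
wrist_force: [-0.2, 0.7, -1.0]
gripper_width: 0.477
[0.0002 0.0043 0.0076]
```

View pics/s6.png

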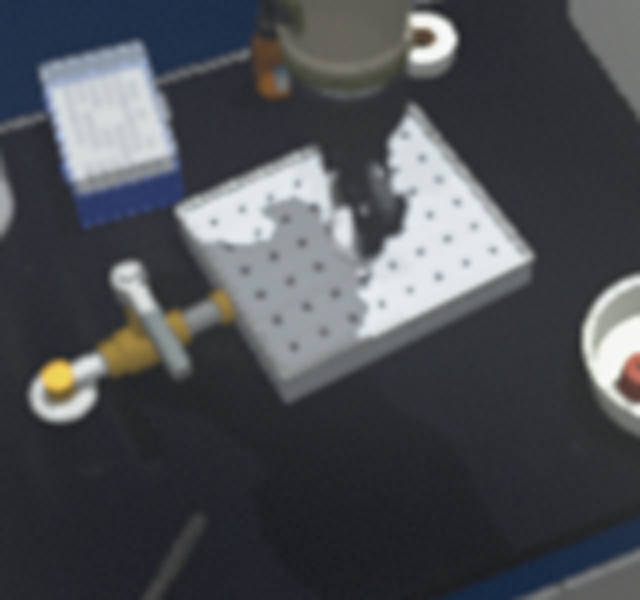

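The beaker is in the jaws over mid-plate. I'll lower it gently and release.

```bash
python3 -m crank '0 0 .005 0 0 0; 0 0 0 0 0 0; 0 0 .003 0 0 0; 0 0 0 0 0 0; 0 0 0 0 0 0'
python3 -m crank '0 0 .002 0 0 0; 0 0 0 0 0 0; 0 0 0 0 0 0'
python3 -m crank '0 0 0 0 0 0; 0 0 0 0 0 0; 0 0 0 0 0 0; 0 0 0 0 0 0; 0 0 0 0 0 0' .5
```

```text
t: 32.85
tcp_pos: [0.598, 0.0701, 0.0696]
tcp_rot: [0.707, 0.707, 0.0, 0.0]
wrist_force: [0.2, 0.5, -1.2]
gripper_width: 0.468
t: 33.15
tcp_pos: [0.5979, 0.0701, 0.0672]
tcp_rot: [0.707, 0.707, -0.0, -0.0]
wrist_force: [0.5, 0.6, -1.2]
gripper_width: 0.474
t: 33.65
tcp_pos: [0.5979, 0.0701, 0.0673]
tcp_rot: [0.707, 0.707, 0.0, 0.0]
wrist_force: [0.5, 0.5, -0.5]
gripper_width: 0.75
```

```bash
python3 -m crank '0 0 -.02 0 0 0; 0 0 -.03 0 0 0; 0 0 -.045 0 0 0; 0 0 -.045 0 0 0; 0 0 0 0 0 0'
python3 -m crank '.04 -.021 0 0 0 0; .04 -.021 0 0 0 0; .044 -.021 0 0 0 0; 0 0 0 0 0 0; 0 0 0 0 0 0' -1
python3 - <<'E'
from h import *;print(tool_delta([.534,.194,.097]).round(4))
c=camera("scene");cv2.imwrite("pics/s7.png",cv2.resize(c["image"][150:300,140:410],None,fx=2.9,fy=2.9,interpolation=cv2.INTER_CUBIC))
E
```

```text
t: 34.15
tcp_pos: [0.6002, 0.0715, 0.2129]
tcp_rot: [0.707, 0.707, 0.003, 0.002]
wrist_force: [1.1, 0.2, 0.2]
gripper_width: 0.75
t: 34.65
tcp_pos: [0.5342, 0.1954, 0.2071]
tcp_rot: [0.706, 0.708, -0.0, 0.0]
wrist_force: [0.6, 0.9, 0.1]
gripper_width: -0.001
[-0.0013 -0.0002  0.1101]
```

View pics/s7.png

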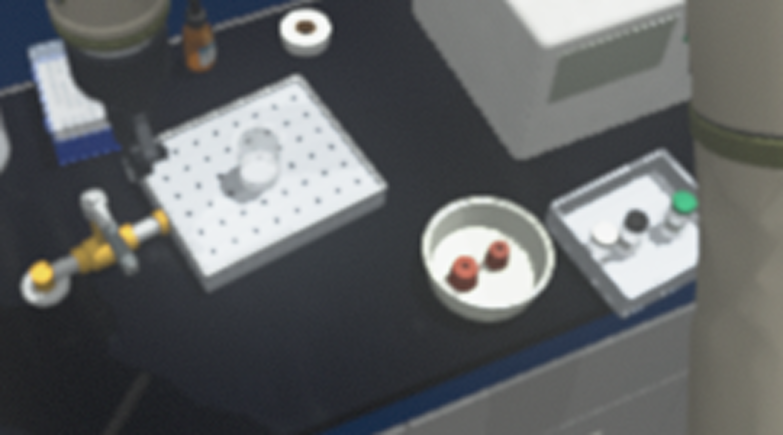

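The beaker stands upright at mid-plate (crop 258,160). I'll lower behind the lever on the plate side and sweep it open.

```bash
python3 -m crank '0 .003 .04 0 0 0; 0 0 .04 0 0 0; 0 0 .03 0 0 0; 0 0 0 0 0 0; 0 0 0 0 0 0'
python3 -m crank '.0175 -.006 0 0 0 0; .0205 -.004 0 0 0 0; 0 0 0 0 0 0'
python3 -m crank '.0205 .004 0 0 0 0; .018 .01 0 0 0 0; 0 0 0 0 0 0'
python3 -m crank '.0105 .010 0 0 0 0; .002 .004 0 0 0 0; 0 0 0 0 0 0'
```

```text
t: 35.2
tcp_pos: [0.5382, 0.1933, 0.0972]
tcp_rot: [0.708, 0.707, -0.001, -0.0]
wrist_force: [0.6, 1.1, 0.2]
gripper_width: 0.002
t: 35.5
tcp_pos: [0.5287, 0.2338, 0.0994]
tcp_rot: [0.707, 0.707, 0.002, 0.0]
wrist_force: [-0.5, 0.4, 0.1]
gripper_width: 0.0
t: 35.8
tcp_pos: [0.5433, 0.2713, 0.0985]
tcp_rot: [0.707, 0.707, 0.001, 0.0]
wrist_force: [0.6, 0.8, 0.0]
gripper_width: -0.0
t: 36.1
tcp_pos: [0.5563, 0.2823, 0.0977]
tcp_rot: [0.708, 0.707, 0.0, 0.0]
wrist_force: [-0.8, -1.3, -0.1]
gripper_width: 0.001
```

```bash
python3 -m crank '0 .004 0 0 0 0; 0 0 0 0 0 0; 0 0 0 0 0 0'
python3 -m crank '0 .003 0 0 0 0; 0 0 0 0 0 0; 0 0 0 0 0 0'
```

```text
t: 36.4
tcp_pos: [0.5599, 0.2832, 0.0975]
tcp_rot: [0.707, 0.707, 0.0, -0.0]
wrist_force: [-3.2, -0.4, 3.9]
gripper_width: -0.002
t: 36.7
tcp_pos: [0.5605, 0.2832, 0.0974]
tcp_rot: [0.707, 0.708, -0.002, -0.001]
wrist_force: [-11.6, -0.1, 8.4]
gripper_width: 0.0
```

The lever is at the stop (11.6 N, motion stalled). I'll back off, retreat and check.

```bash
python3 -m crank '0 -.015 0 0 0 0; 0 0 -.045 0 0 0; 0 0 -.045 0 0 0; 0 0 -.045 0 0 0; 0 0 -.02 0 0 0'
python3 -m crank '-.045 -.018 0 0 0 0; -.045 -.018 0 0 0 0; -.045 -.018 0 0 0 0; -.045 -.018 0 0 0 0; -.045 -.018 0 0 0 0'
python3 -m crank '-.04 0 0 0 0 0; -.04 0 0 0 0 0; -.04 0 0 0 0 0; 0 0 0 0 0 0'
python3 - <<'E'
from h import *
c=camera("scene");d=camera("top")
a=cv2.resize(c["image"][150:300,140:410],None,fx=2.2,fy=2.2,interpolation=cv2.INTER_CUBIC)
b=cv2.resize(d["image"][150:260,155:395],(a.shape[1],int(110*a.shape[1]/240)),interpolation=cv2.INTER_CUBIC)
cv2.imwrite("pics/f.png",np.vstack([a,b])[:600])
E
```

```text
t: 37.2
tcp_pos: [0.5493, 0.2843, 0.2566]
tcp_rot: [0.707, 0.707, 0.003, 0.001]
wrist_force: [0.2, 0.2, 0.2]
gripper_width: -0.003
t: 37.7
tcp_pos: [0.4576, 0.0565, 0.2524]
tcp_rot: [0.707, 0.707, 0.0, 0.001]
wrist_force: [0.7, 0.1, -0.3]
gripper_width: 0.001
t: 38.1
tcp_pos: [0.4578, -0.0676, 0.2519]
tcp_rot: [0.71, 0.704, -0.001, 0.001]
wrist_force: [-0.2, 0.2, 0.5]
gripper_width: 0.005
```

View pics/f.png

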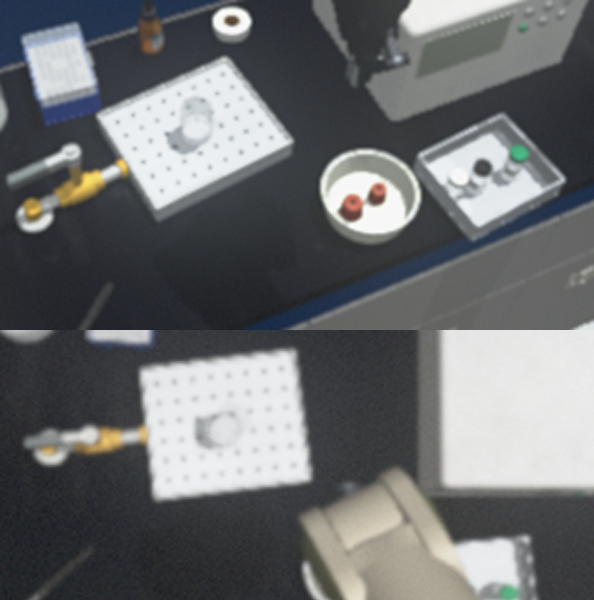

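The lever now lies along the pipe, all three vials are in the tray, both stoppers are in the dish and the beaker stands upright mid-plate. The arm is clear, so I'm handing in.

```bash
python3 -c "
from cell import workorder,status
print(workorder.hand_in(),status.get_state()['t'])"
```

```text
the job is handed in; nothing more can be done
the job is handed in; nothing more can be done
```

The job is done and handed in at about 38 s of the 210 s allowed. There's no verdict to report, as handing in gives none.

- **What I did:** I shut the valve up to its stop, then moved the three vials to the tray and the two stoppers present to the dish. After that I stood the beaker in the middle of the plate and opened the valve up to its stop again.
- **Lever:** both stops showed as a rise in force (about 12 N) with the finger stalled within 3 mm of where I had calculated. The pictures showed the lever square to the pipe after shutting and along it at the end.
- **Objects:** the last pictures showed all three vials in the tray, both stoppers in the dish, and the beaker upright near the plate's centre. The dropper bottle, tape and pen looked unmoved by eye; I did not measure them again.
- **Robot:** the arm was clear of everything at hand-in. The highest wrist force I read was about 14 N, and no check failed.

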